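# Shelve the engraved tins

## Robot

A 6-joint arm with a two-finger parallel gripper is mounted at the origin on the work surface. World frame = base frame: x ahead of the robot, y to its left, z up, the work surface at z = 0. Lengths are in m, angles in rad, forces in N, time in s.
With the tool pointing down it reaches from about 0.35 to 0.775 m from the base axis. Payload 5.5 kg.
Tool frame: the origin (TCP) lies midway between the tips of the shut fingers; the grasp point (between the pads) lies 19 mm behind it; x points along the fingers, y is the direction in which the jaws open and shut, and the axes are right-handed (so a half turn about x gives the same grasp; the last joint's range is limited). The gripper opens to 85 mm and grips with 20 to 120 N. Pads are 22 mm wide; open, the fingers measure 114 mm over their backs; the gripper's body (76 mm by 85 mm) begins 54 mm behind the grasp point. The pads swing forward as they close: fully open they stand 13 mm farther back than shut.
Start: joints at [-1.299, 0.313, 0.046, 1.304, 0, 1.431], TCP at [0.23, -0.527, 0.231] pointing down, gripper open.
Joint ranges: [-2.76, 2.76], [-0.86, 1.69], [-1.03, 1.26], [-2.2, 2.34], [-1.47, 1.5], [-3.14, 3.14]. Speed limits (rad/s): [2.57, 2.57, 3.14, 3.14, 3.14, 3.14].

## Interface

Orientations are given as a unit quaternion [w, x, y, z].
In Python, from workcell import env, optics, order, models gives the robot as it stands. The module is installed in compiled form; this text tells all that it offers.
- The arm moves only by the tool servo_tool, never from a script. Its argument "moves" is a list of rows, each a list of 5 numbers: the shift along the tool's x, y, z in cm, then the turn about the tool's x in rad, then the closure, from -1 (fully open) to 1 (shut). A call has exactly 10 rows; each row shifts and turns the commanded pose from where the row before left it, along the tool's axes as they then stand; what a row does not reach is not made up. A row lasts 1/8 s, in which the tool goes at most 62.5 mm and 10.7 degrees, less where a joint would pass 70% of its speed; a pose out of reach is approached as far as the arm can. A call is refused whole if a number of a shift passes 6.25 or a number of a turn 0.188, either way. A call with a gripper value outside its range is refused whole. The fingers move at their own pace and stop on an object; "grip_force" is the grip in N (left out, the last holds). Time passes only in rows, so rows that do not move let the fingers close, or fill a call up. It gives the time, the measured TCP pose, the force and the opening at its end, in the units of the state.
- env.get_state(): the state, without advancing time (a new reading comes with each control period).
- optics.read_camera(name): name is "scene" or "top"; returns a dict with "pixels" (384x512x3 uint8, blue, green, red), "vertical_fov" (degrees; the focal length in pixels is half the picture's height over the tangent of half this angle, whatever the lens; pixels are square), "cx", "cy" (the principal point, pixels), "extrinsics" (4x4, takes a point from world to camera coordinates). Camera axes: x right, y up, looking along -z (the intrinsics and any distortion apply to the point x, -y, -z); pixel columns grow to the right and rows downward; lengths in m; the calibration is good to about 2 mm. A picture is of the moment at which its call begins. There is no depth.
- order.hand_in(): hands the job in, once; it reports no verdict.
Trained networks look in a picture, given as the dict that the camera call returned (one of the last four; its "shot" number tells which), for a name from the list of things; names that differ only in an ending like _2 or _b are one class to them, and where a whole thing is asked for, a point or a joint stands for the part that bears it (a point fixed in the world has none). Each returns a list of dicts, best first, with "conf" (0 to 1); they miss things now and then, are a little off and sometimes report something else, mostly with a low value. They report only what shows in the picture. A call takes as long as a camera call. They do not tell look-alikes from the thing itself.
- models.outline_of(name, picture): "pixels" (384x512 bool, what is visible of it) and "location" ([column, row] in pixels, amid what is visible of it).
- models.pinpoint(name, picture): "location" ([column, row] in pixels: a listed point, or the origin of a listed thing).
The state is a dict: "clock": time; "joint_pos": joint angles; "qvel": joint speeds; "tau": joint torques, N m; "tcp_pos": TCP position; "orientation": TCP orientation; "wrist_force": force on the tool from outside, world axes, zero at the start; "ft_torque": the same for the moment, N m; "finger_gap": finger opening in m.
Only numpy, scipy, OpenCV 4.12 (cv2) and the standard library are available. Lean on these libraries where they do the work, as an engineer would, in place of code of your own. Each camera call takes 0.05 s, during which the arm holds its last target.

## Task

Take the lid off the parts box and lay it flat, handle up, on the black rubber mat; then stand all the round tins from the box in one straight row along the middle of the rear, higher step of the stepped shelf, and all the square tins standing about on the bench in one straight row along the middle of the front, lower step, upright, squared up with the shelf and close side by side (no more than about 3 cm between neighbours). When every tin is shelved, put the lid back on the empty box so it sits fully down, and leave the other things on the bench where they are.

Things in the scene. Friction and masses are not known exactly. Their poses are not given: they have to be found in the camera images.
- shelf: Fixed plywood stepped shelf, 220 mm deep (x), 270 wide (y). Origin on the bench under its centre; x points away from the robot. Front step: x -110 to 0, top 45 mm above the bench, midline x = -55. Rear step: x 0 to 110, top 70 mm above the bench, midline x = 55. Nothing stands above the step tops.
- box: Grey open plastic parts box, fixed on the bench, 234 mm (its x) by 134 mm (its y), 75 mm high, walls and floor 5 mm thick. Origin at the centre of its underside, z up. The round tins stand inside it in one line along its x. It is to the left or the right of the shelf.
- mat: Black rubber mat, fixed flat on the bench, 280 mm (its x) by 180 mm (its y), 3 mm thick. Origin at the centre of its underside.
- lid: Loose white box lid, 0.3 kg: plate 238 (x) by 138 (y) by 6 mm, origin at the centre of the plate underside, z up. Below it a 212 by 112 by 6 mm panel drops into the box mouth with 6 mm play. On top a black bar handle along x: 100 long, 14 wide, 32 to 44 mm above the origin, posts at x = +/-40. Closed: origin 75 mm above the bench, plate on the rim.
- round1: Round metal tin, 58 mm diameter, 58 mm high, 0.12 kg; origin at the centre of its underside, z up. Starts standing in the box under the lid. May be absent.
- round2: Round metal tin, 58 mm diameter, 58 mm high, 0.12 kg; origin at the centre of its underside, z up. Starts standing in the box under the lid. May be absent.
- round3: Round metal tin, 58 mm diameter, 58 mm high, 0.12 kg; origin at the centre of its underside, z up. Starts standing in the box under the lid. May be absent.
- square1: Square metal tin, 52 by 52 mm, 75 mm high, 0.14 kg; origin at the centre of its underside, z up, x and y square to its sides. Starts standing on the bench in front of the shelf. May be absent.
- square2: Square metal tin, 52 by 52 mm, 75 mm high, 0.14 kg; origin at the centre of its underside, z up, x and y square to its sides. Starts standing on the bench in front of the shelf. May be absent.
- square3: Square metal tin, 52 by 52 mm, 75 mm high, 0.14 kg; origin at the centre of its underside, z up, x and y square to its sides. Starts standing on the bench in front of the shelf. May be absent.
- tape: Bystander: roll of paper tape lying flat among the square tins, 72 mm across, 30 mm high; origin under its centre. Leave alone.
- mug: Bystander: white mug, 80 mm across, 95 mm high, beyond the box or mat on the left. Leave alone.
- spray: Bystander: clear bottle, 60 mm across, 160 mm high, right of the shelf. Leave alone.
- gauge: Bystander: brass gauge block, 60 by 40 mm, 50 mm high, left of the shelf. Leave alone.
- mouse: Bystander: black computer mouse, 100 by 60 mm, 32 mm high, right of the shelf. Leave alone.
Mind the look-alikes: they are no part of the job. What is shaped like the square1 but blue is not meant. What is shaped like the square2 but pink is not meant.

How it is judged:
On the way, in this order (a step that is already met when the one before it is completed fails the run):
1. the lid lies flat on the rubber mat, let go (horizontal distance between lid and mat below 0.06 m and height (world z) of lid below 0.02 m and angle between lid's own z axis and vertical below 0.08 rad and linear speed of lid below 0.03 m/s and contact force between the fingers and lid below 0.3 N), for 0.2 s.
2. all the round tins stand in the rear row and all the square tins in the front row, let go (x of round1 in the frame of shelf between 0.037 and 0.073 m and z of round1 in the frame of shelf between 0.064 and 0.076 m and y of round1 in the frame of shelf between -0.125 and 0.125 m and angle between each of round1, round2, round3, square1, square2, square3's own z axis and vertical below 0.12 rad and linear speed of each of round1, round2, round3, square1, square2, square3 below 0.03 m/s and contact force between the fingers and round1 below 0.3 N and (horizontal distance between round1 and round2 below 0.095 m or horizontal distance between round1 and round3 below 0.095 m) and x of round2 in the frame of shelf between 0.037 and 0.073 m and z of round2 in the frame of shelf between 0.064 and 0.076 m and y of round2 in the frame of shelf between -0.125 and 0.125 m and contact force between the fingers and round2 below 0.3 N and (horizontal distance between round2 and round1 below 0.095 m or horizontal distance between round2 and round3 below 0.095 m) and x of round3 in the frame of shelf between 0.037 and 0.073 m and z of round3 in the frame of shelf between 0.064 and 0.076 m and y of round3 in the frame of shelf between -0.125 and 0.125 m and contact force between the fingers and round3 below 0.3 N and (horizontal distance between round3 and round1 below 0.095 m or horizontal distance between round3 and round2 below 0.095 m) and x of square1 in the frame of shelf between -0.073 and -0.037 m and z of square1 in the frame of shelf between 0.039 and 0.051 m and y of square1 in the frame of shelf between -0.125 and 0.125 m and contact force between the fingers and square1 below 0.3 N and (horizontal distance between square1 and square2 below 0.095 m or horizontal distance between square1 and square3 below 0.095 m) and (angle between the x axis of square1 and the x axis of shelf, either way round below 0.2 rad or angle between the x axis of square1 and the y axis of shelf, either way round below 0.2 rad) and x of square2 in the frame of shelf between -0.073 and -0.037 m and z of square2 in the frame of shelf between 0.039 and 0.051 m and y of square2 in the frame of shelf between -0.125 and 0.125 m and contact force between the fingers and square2 below 0.3 N and (horizontal distance between square2 and square1 below 0.095 m or horizontal distance between square2 and square3 below 0.095 m) and (angle between the x axis of square2 and the x axis of shelf, either way round below 0.2 rad or angle between the x axis of square2 and the y axis of shelf, either way round below 0.2 rad) and x of square3 in the frame of shelf between -0.073 and -0.037 m and z of square3 in the frame of shelf between 0.039 and 0.051 m and y of square3 in the frame of shelf between -0.125 and 0.125 m and contact force between the fingers and square3 below 0.3 N and (horizontal distance between square3 and square1 below 0.095 m or horizontal distance between square3 and square2 below 0.095 m) and (angle between the x axis of square3 and the x axis of shelf, either way round below 0.2 rad or angle between the x axis of square3 and the y axis of shelf, either way round below 0.2 rad)), for 0.2 s.
3. the lid is back on the box, fully down, let go (horizontal distance between lid and box below 0.01 m and z of lid in the frame of box between 0.071 and 0.079 m and angle between lid's own z axis and vertical below 0.05 rad and angle between the x axis of lid and the x axis of box, either way round below 0.12 rad and linear speed of lid below 0.03 m/s and contact force between the fingers and lid below 0.3 N), for 0.2 s.
At the end, for the whole second after the job is handed in: Tins upright, at rest, released: round on rear step, square on front step, centres within 18 mm of its midline and 95 mm of another of the same kind, square ones squared up within 0.2 rad; lid down on the box (10 mm, 0.12 rad) (all of step 2 and all of step 3); the robot touches nothing.
It fails at once if a bystander was knocked away (more than 60 mm) or over (distance of any of tape, mug, spray, gauge, mouse from where it was at the start of the episode above 0.06 m or angle between any of mug, spray's own z axis and vertical above 0.6 rad).
Of round1, round2, round3 only 2 to 3 are there at a start; the rules pass over those that are not, and their reading is None.
Of square1, square2, square3 only 2 to 3 are there at a start; the rules pass over those that are not, and their reading is None.
At some moment in a run one of square1, square2, square3 may be knocked a few centimetres aside while the robot is not near it.
It also fails if it takes over 210 s, if anything falls off the work surface, if the arm or the gripper's body presses on something with over 40 N, if the wrist force passes 120 N, or if a joint passes its speed limit or range.

## Working session

There is one attempt and no reset: what is moved stays moved. The work goes in short steps, Python scripts to look and compute and a tool call to move; the robot and the scene stay as the last step left them, time stands still between calls to the robot, and variables do not carry over. Pictures are saved under pics/ and viewed, and the job is handed in when it is done.

Besides the shell and the picture viewer there is one more tool, called after "Call:" as name(argument=value, ...), one argument or row to a line, values as JSON. servo_tool: Moves the arm, as the interface text tells. Its arguments: {"type":"object","properties":{"moves":{"type":"array"},"grip_force":{"type":"number"}},"required":["moves"]}

```bash
mkdir -p pics
cat > h.py <<'E'
import numpy as np, cv2
from workcell import env, optics, order, models
E
python3 - <<'E'
from h import *
print(env.get_state())
for n in("scene","top"):
    p=optics.read_camera(n); print({k:v for k,v in p.items() if k!="pixels"})
    cv2.imwrite(f"pics/{n}0.png",p["pixels"])
    for o in ["shelf","box","mat","lid","round1","square1","tape","mug","spray","gauge","mouse"]:
        print(o,[(np.round(d["location"],1).tolist(),round(d["conf"],2)) for d in models.pinpoint(o,p)])
E
```

```text
{'clock': 0.0, 'joint_pos': array([-1.29864434e+00,  3.13984231e-01,  4.49871035e-02,  1.30359471e+00,
        2.15271282e-05,  1.43117625e+00]), 'qvel': array([ 7.67791274e-05, -2.92147550e-04,  2.21583578e-03,  1.31765594e-03,
        5.47846583e-04, -6.24286849e-04]), 'tau': array([ 7.36643615e-04, -4.80626500e+01,  2.98533064e+01,  1.95767172e-02,
       -4.69556392e-05,  8.23227140e-06]), 'tcp_pos': array([ 0.22998432, -0.52645333,  0.23042139]), 'orientation': array([-0.14392308, -0.69213813, -0.14519092,  0.69220701]), 'wrist_force': array([-0.85012872, -0.11859193, -1.20553061]), 'ft_torque': array([-0.02008842, -0.01471101,  0.01469869]), 'finger_gap': 0.08552989658136774}
{'vertical_fov': 47.98165892495266, 'cx': 257.4902575671139, 'cy': 196.99573036081142, 'extrinsics': array([[ 0.86764954,  0.49710649, -0.00833171, -0.47421546],
       [-0.33519509,  0.59726179,  0.72864436,  0.11574734],
       [ 0.36719006, -0.62941519,  0.68484157, -1.48388157],
       [ 0.        ,  0.        ,  0.        ,  1.        ]]), 'shot': 1}
shelf [([283.2, 228.3], 0.72), ([287.6, 126.6], 0.4
[... 498 characters left out ...]
rinsics': array([[ 0.0156005 , -0.99986329, -0.00547945, -0.01066501],
       [ 0.99797222,  0.01523231,  0.06180144, -0.54127374],
       [-0.06170953, -0.00643247,  0.99807342, -1.09364798],
       [ 0.        ,  0.        ,  0.        ,  1.        ]]), 'shot': 2}
shelf [([153.1, 130.1], 0.41), ([116.5, 220.8], 0.21)]
box []
mat [([384.7, 223.2], 0.69)]
lid [([119.6, 222.3], 0.59)]
round1 []
square1 [([309.6, 237.1], 0.93), ([237.4, 258.1], 0.84), ([271.1, 233.1], 0.82), ([330.9, 201.3], 0.8), ([180.2, 193.6], 0.71)]
tape [([202.1, 238.1], 0.74)]
mug [([156.7, 131.8], 0.59)]
spray [([360.2, 139.5], 0.87)]
gauge [([185.7, 120.9], 0.57), ([271.3, 232.2], 0.18)]
mouse [([322.6, 132.5], 0.97)]
```

View pics/scene0.png

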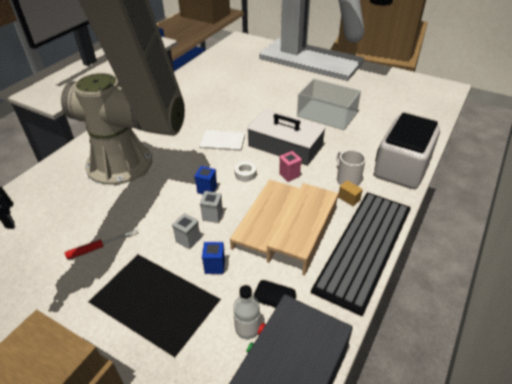

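View pics/top0.png

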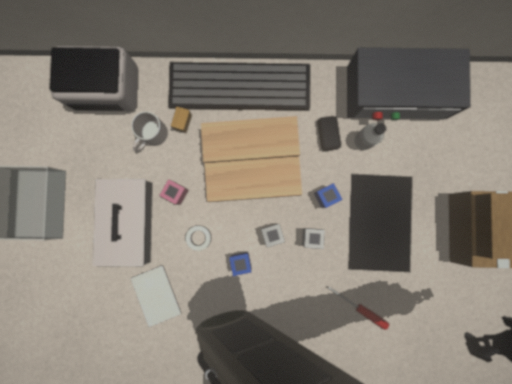

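Both views show the lid on the box at top (120,222), the mat at (381,222) and the shelf at (251,160). There are five square-tin shapes in the top view: grey at (273,235), grey at (314,238), blue at (240,264), blue at (329,195) and pink at (173,191). The two grey ones fit the description, because blue and pink are look-alikes. I'll confirm with a crop.

```bash
cat >> h.py <<'E'
def cam(p):
    f=192/np.tan(np.radians(p["vertical_fov"])/2)
    K=np.array([[f,0,p["cx"]],[0,f,p["cy"]],[0,0,1.]])
    E=np.diag([1,-1,-1,1.])@p["extrinsics"]
    return K,E
def proj(p,X):
    K,E=cam(p); X=np.atleast_2d(X); c=(E[:3,:3]@X.T).T+E[:3,3]; u=(K@c.T).T
    return u[:,:2]/u[:,2:]
def unproj(p,uv,z):
    K,E=cam(p); R=E[:3,:3]; C=-R.T@E[:3,3]
    uv=np.atleast_2d(uv); d=(R.T@np.linalg.inv(K)@np.c_[uv,np.ones(len(uv))].T).T
    return C+d*((z-C[2])/d[:,2:])
E
python3 - <<'E'
from h import *
ps={n:optics.read_camera(n) for n in("scene","top")}
print(ps["top"].keys())
t=ps["top"]["pixels"]; cv2.imwrite("pics/c1.png",cv2.resize(t[170:290,150:350],None,fx=4,fy=4,interpolation=cv2.INTER_CUBIC))
for n,p in ps.items():
    for o,z in(("mat",.003),("lid",.081),("shelf",.05),("square1",.075)):
        for d in models.outline_of(o,p):
            m=d["pixels"].astype(np.uint8)
            cs=max(cv2.findContours(m,0,2)[0],key=cv2.contourArea)[:,0].astype(np.float32)
            W=unproj(p,cs,z)[:,:2].astype(np.float32)
            r=cv2.minAreaRect(W); print(n,o,round(d["conf"],2),np.round(d["location"]),m.sum(),np.round(r[0],4),np.round(r[1],4),round(r[2],1))
    print(np.round(proj(p,env.get_state()["tcp_pos"]),1))
E
```

```text
dict_keys(['pixels', 'vertical_fov', 'cx', 'cy', 'extrinsics', 'shot'])
scene mat 0.57 [154. 301.] 7044 [ 0.4606 -0.3701] [0.1825 0.2838] 88.2
scene lid 0.88 [286. 128.] 1574 [0.4506 0.3683] [0.2381 0.142 ] 0.3
scene lid 0.63 [185. 229.] 719 [ 0.4379 -0.1921] [0.0932 0.0961] 86.4
scene shelf 0.76 [286. 221.] 5877 [0.6386 0.008 ] [0.2278 0.3257] 5.1
scene square1 0.87 [206. 179.] 510 [0.3594 0.0096] [0.0665 0.1256] 39.1
scene square1 0.69 [213. 259.] 691 [ 0.5486 -0.2284] [0.0559 0.1054] 33.0
scene square1 0.65 [289. 169.] 537 [0.554 0.191] [0.0669 0.1489] 27.7
scene square1 0.61 [185. 229.] 699 [ 0.4352 -0.1882] [0.0686 0.1239] 40.6
scene square1 0.55 [209. 207.] 597 [ 0.4415 -0.0797] [0.0622 0.1291] 35.4
scene square1 0.54 [247. 314.] 1137 [ 0.7016 -0.3176] [0.0594 0.1391] 29.6
[[  2. 248.]]
top mat 0.95 [382. 222.] 5934 [ 0.4613 -0.369 ] [0.1821 0.2809] 88.6
top lid 0.59 [117. 222.] 4349 [0.4523 0.3681] [0.2342 0.1405] 0.9
top shelf 0.84 [250. 158.] 7597 [0.6363 0.0093] [0.2275 0.2748] 5.1
top square1 0.92 [330. 198.] 394 [ 0.5311 -0.2018] [0.049  0.0618] 27.4
top square1 0.9 [272. 232.] 367 [ 0.4223 -0.0522] [0.0548 0.052 ] 16.1
top square1 0.9 [174. 195.] 457 [0.5357 0.2221] [0.0648 0.055 ] 62.3
top square1 0.58 [312. 238.] 433 [ 0.416  -0.1624] [0.0545 0.0601] 0.5
top square1 0.57 [239. 262.] 433 [0.3443 0.0332] [0.0596 0.0562] 14.9
[[482.1 326.2]]
```

View pics/c1.png

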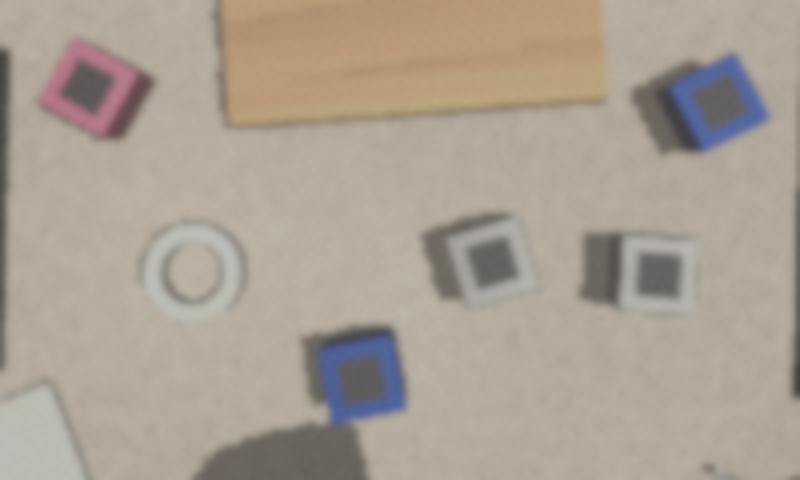

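```bash
cat >> h.py <<'E'
from scipy.optimize import minimize
def bx(x0,x1,y0,y1,z0,z1): return np.array([[x,y,z] for x in(x0,x1) for y in(y0,y1) for z in(z0,z1)])
def cyl(r,z0,z1): a=np.linspace(0,2*np.pi,32); return np.array([[r*np.cos(t),r*np.sin(t),z] for t in a for z in(z0,z1)])
SH={"shelf":[bx(-.11,0,-.135,.135,0,.045),bx(0,.11,-.135,.135,0,.07)],
"mat":[bx(-.14,.14,-.09,.09,0,.003)],
"box":[bx(-.117,.117,-.067,.067,0,.075)],
"lid":[bx(-.119,.119,-.069,.069,0,.006)],
"square":[bx(-.026,.026,-.026,.026,0,.075)],"round":[cyl(.029,0,.058)]}
def render(p,parts,q,z):
    c,s=np.cos(q[2]),np.sin(q[2]); R=np.array([[c,-s,0],[s,c,0],[0,0,1]])
    m=np.zeros((384*4,512*4),np.uint8)
    for P in parts:
        uv=proj(p,P@R.T+[q[0],q[1],z]); h=cv2.convexHull(((uv+.5)*4*16).astype(np.int32))
        cv2.fillConvexPoly(m,h,255,cv2.LINE_8,4)
    return cv2.resize(m,(512,384),interpolation=cv2.INTER_AREA)/255.
def fit(name,obs,q0,z,st=(.01,.01,.06)):
    def c(q):
        v=0
        for p,m in obs:
            r=render(p,SH[name],q,z); v+=1-np.minimum(r,m).sum()/np.maximum(r,m).sum()
        return v/len(obs)
    q0=np.array(q0,float); sx=np.array([q0]+[q0+np.eye(3)[i]*st[i] for i in range(3)])
    o=minimize(c,q0,method="Nelder-Mead",options=dict(initial_simplex=sx,xatol=2e-4,fatol=1e-5,maxiter=150))
    return np.round(o.x,4),round(1-o.fun,3)
def masks(o,p): return [(d["pixels"].astype(float),d["location"],d["conf"]) for d in models.outline_of(o,p)]
E
python3 - <<'E'
from h import *
ps={n:optics.read_camera(n) for n in("scene","top")}
for o,q,z in(("mat",(.461,-.369,-.03),0),("lid",(.4515,.368,0),.075),("shelf",(.637,.009,.09),0)):
    ob=[]
    for p in ps.values():
        m=masks(o,p)
        if m: ob.append((p,m[0][0])); print(o,fit(o,ob[-1:],q,z))
    print(o,"both",fit(o,ob,q,z))
t,s=ps["top"],ps["scene"]
for q in((.422,-.052,.28),(.416,-.162,0)):
    ob=[]
    for p in (t,s):
        e=proj(p,[q[0],q[1],.05])[0]
        mm=[m for m in masks("square1",p) if np.hypot(*(np.array(m[1])-e))<12]
        if mm: ob.append((p,mm[0][0])); print("sq",fit("square",ob[-1:],q,0))
    print("sq both",fit("square",ob,q,0))
# others
for o in("tape","mug","spray","gauge","mouse"):
    for p in(t,s):
        print(o,[(np.round(unproj(p,m[1],.03)[0],3),round(m[2],2)) for m in masks(o,p)])
E
```

```text
mat (array([ 0.4584, -0.3683, -0.0339]), np.float64(0.981))
mat (array([ 0.4619, -0.3691, -0.0331]), np.float64(0.983))
mat both (array([ 0.4606, -0.3689, -0.0328]), np.float64(0.977))
lid (array([0.4489, 0.3724, 0.0131]), np.float64(0.965))
lid (array([0.4522, 0.3689, 0.0077]), np.float64(0.954))
lid both (array([0.4495, 0.3702, 0.0105]), np.float64(0.951))
shelf (array([0.6306, 0.0168, 0.0896]), np.float64(0.895))
shelf (array([0.6352, 0.0096, 0.086 ]), np.float64(0.986))
shelf both (array([0.6337, 0.0102, 0.0843]), np.float64(0.928))
sq (array([ 0.4224, -0.0536,  0.2569]), np.float64(0.898))
sq (array([ 0.4182, -0.0504,  0.388 ]), np.float64(0.918))
sq both (array([ 0.4212, -0.0532,  0.338 ]), np.float64(0.894))
sq (array([ 0.4156, -0.1662, -0.0726]), np.float64(0.949))
sq (array([ 0.4115, -0.1639,  0.0451]), np.float64(0.908))
sq both (array([ 0.4153, -0.166 , -0.0546]), np.float64(0.912))
tape [(array([0.402, 0.129, 0.03 ]), 0.75)]
tape [(array([0.429, 0.143, 0.03 ]), 0.74)]
mug [(array([0.728, 0.311, 0.03 ]), 0.79)]
mug [(array([0.698, 0.336, 0.03 ]), 0.69)]
spray [(array([ 0.714, -0.329,  0.03 ]), 0.66)]
spray [(array([ 0.693, -0.305,  0.03 ]), 0.92)]
gauge [(array([0.758, 0.209, 0.03 ]), 0.79), (array([0.418, 0.179, 0.03 ]), 0.41)]
gauge [(array([0.753, 0.216, 0.03 ]), 0.89)]
mouse [(array([ 0.718, -0.205,  0.03 ]), 0.72)]
mouse [(array([ 0.723, -0.231,  0.03 ]), 0.82), (array([ 0.687, -0.309,  0.03 ]), 0.18)]
```

```bash
cat >> h.py <<'E'
from scipy.spatial.transform import Rotation as Ro
def R_(): 
    q=env.get_state()["orientation"]; return Ro.from_quat([q[1],q[2],q[3],q[0]]).as_matrix()
def wrap(a): return (a+np.pi/2)%np.pi-np.pi/2
def go(x,y,z,jaw=None):
    """print tool-axis shift cm (after optional turn to jaw yaw) and turn"""
    s=env.get_state(); R=R_(); psi=np.arctan2(R[1,1],R[0,1])
    t=0 if jaw is None else -wrap(jaw-psi)
    Rn=R@Ro.from_rotvec([t,0,0]).as_matrix()
    d=Rn.T@(np.array([x,y,z])-s["tcp_pos"])*100
    print("pos",np.round(s["tcp_pos"],4),"jaw",round(psi,3),"j6",round(s["joint_pos"][5],2),"tilt",np.round(R[:,0],3),"turn",round(t,3),"shift cm",np.round(d,2))
E
python3 - <<'E'
from h import *
s=env.get_state(); print(np.round(R_(),3))
go(.5,0,.25,np.pi/2+.01)
go(.45,.37,.25,np.pi/2+.01)
E
```

```text
[[ 0.     0.4   -0.916]
 [-0.    -0.916 -0.4  ]
 [-1.     0.    -0.   ]]
pos [ 0.2302 -0.527   0.2313] jaw -1.159 j6 1.43 tilt [ 0. -0. -1.] turn 0.402 shift cm [ -1.87 -52.42 -27.51]
pos [ 0.2302 -0.527   0.2313] jaw -1.159 j6 1.43 tilt [ 0. -0. -1.] turn 0.402 shift cm [ -1.87 -89.47 -22.88]
```

Call:
servo_tool(
  moves=[
    [-0.6, 0, 0, 0.134, -1],
    [-0.6, 0, 0, 0.134, -1],
    [-0.6, 0, 0, 0.134, -1],
    [0, -5, -3.2, 0, -1],
    [0, -5, -3.2, 0, -1],
    [0, -5, -3.2, 0, -1],
    [0, -5, -3.2, 0, -1],
    [0, -5, -3.2, 0, -1],
    [0, -5, -3.2, 0, -1],
    [0, -5, -3.2, 0, -1],
  ],
  grip_force=40,
)

```text
clock: 4.05
tcp_pos: [0.4516, -0.1731, 0.2496]
orientation: [0.004, 0.707, 0.003, -0.707]
wrist_force: [0.5, -0.4, -0.6]
finger_gap: 0.0857
```

Run:
```python
from h import *
go(.45,.37,.20,np.pi/2+.01)
```

```text
pos [ 0.4516 -0.1731  0.2496] jaw -1.561 j6 2.6 tilt [ 0.001 -0.001 -1.   ] turn -0.0 shift cm [  4.93 -54.32  -0.38]
```

Call:
servo_tool(
  moves=[
    [0, 0, 0, -0.185, -1],
    [0, 0, 0, -0.185, -1],
    [0, 0, 0, -0.185, -1],
    [0, 0, 0, -0.185, -1],
    [0, 0, 0, -0.185, -1],
    [0, 0, 0, -0.185, -1],
    [0, 0, 0, -0.185, -1],
    [0, 0, 0, -0.185, -1],
    [0, 0, 0, -0.185, -1],
    [0, 0, 0, -0.185, -1],
  ],
)

```text
clock: 5.3
tcp_pos: [0.4507, -0.1748, 0.2494]
orientation: [0.568, 0.421, 0.568, -0.421]
wrist_force: [0.2, -0.1, -0.2]
finger_gap: 0.0849
```

Call:
servo_tool(
  moves=[
    [0, 0, 0, -0.185, -1],
    [0, 0, 0, -0.185, -1],
    [0, 0, 0, -0.185, -1],
    [0, 0, 0, -0.185, -1],
    [0, 0, 0, -0.185, -1],
    [0, 0, 0, -0.185, -1],
    [0, 0, 0, -0.182, -1],
    [0, 5.5, 0, 0, -1],
    [0, 5.5, 0, 0, -1],
    [0, 5.5, 0, 0, -1],
  ],
)

```text
clock: 6.55
tcp_pos: [0.4489, -0.0085, 0.2494]
orientation: [0.707, -0.003, 0.707, 0.003]
wrist_force: [0.3, 0.4, -0.7]
finger_gap: 0.0852
```

Run:
```python
from h import *
go(.45,.37,.20,np.pi/2+.01)
p=optics.read_camera("top"); cv2.imwrite("pics/c2.png",cv2.resize(p["pixels"][160:290,60:190],None,fx=4,fy=4,interpolation=cv2.INTER_CUBIC))
```

```text
pos [ 0.4489 -0.0085  0.2494] jaw 1.58 j6 -0.21 tilt [ 0.001 -0.    -1.   ] turn -0.001 shift cm [ 4.94 37.85  0.48]
```

View pics/c2.png

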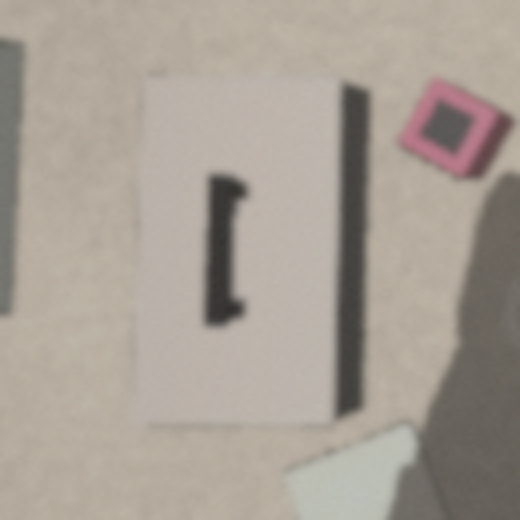

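Call:
servo_tool(
  moves=[
    [0.4, 6, 0, 0, -1],
    [0.5, 6, 0, 0, -1],
    [0.5, 6, 0, 0, -1],
    [0.5, 6, 0, 0, -1],
    [0.5, 6, 0, 0, -1],
    [0.5, 5, 0.3, 0, -1],
    [0, 2.8, 0.2, 0, -1],
    [0, 0, 0, 0, -1],
    [0, 0, 0, 0, -1],
    [0, 0, 0, 0, -1],
  ],
)

```text
clock: 7.85
tcp_pos: [0.4503, 0.3671, 0.2205]
orientation: [0.707, -0.003, 0.707, 0.003]
wrist_force: [-0.2, -0.1, -0.0]
finger_gap: 0.0854
```

Run:
```python
from h import *
p=optics.read_camera("top"); print(unproj(p,[115.5-.4,222.5-.4],.119))
go(.45,.37,.104,np.pi/2+.01)
```

```text
[[0.45177827 0.36440317 0.119     ]]
pos [0.4504 0.3671 0.2206] jaw 1.579 j6 0.54 tilt [ 0. -0. -1.] turn -0.001 shift cm [11.66  0.29 -0.04]
```

Call:
servo_tool(
  moves=[
    [3, 0, 0, 0, -1],
    [3, 0, 0, 0, -1],
    [3, 0, 0, 0, -1],
    [2, 0, 0, 0, -1],
    [1.6, 0, 0, 0, -1],
    [0, 0, 0, 0, 1],
    [0, 0, 0, 0, 1],
    [0, 0, 0, 0, 1],
    [0, 0, 0, 0, 1],
    [0, 0, 0, 0, 1],
  ],
)

```text
clock: 9.15
tcp_pos: [0.4507, 0.3684, 0.0951]
orientation: [0.708, -0.003, 0.707, 0.004]
wrist_force: [0.1, -0.3, 4.3]
finger_gap: 0.0134
```

Call:
servo_tool(
  moves=[
    [-0.5, 0, 0, 0, 1],
    [-2, 0, 0, 0, 1],
    [-3, 0, 0, 0, 1],
    [-3, 0, 0, 0, 1],
    [-3, 0, 0, 0, 1],
    [-3, 0, 0, 0, 1],
    [-1, -2, 0, 0, 1],
    [0, -4, 0, 0, 1],
    [0, -5, 0, 0, 1],
    [0, -5, 0, 0, 1],
  ],
  grip_force=70,
)

```text
clock: 10.4
tcp_pos: [0.4505, 0.2059, 0.2479]
orientation: [0.706, -0.004, 0.708, 0.003]
wrist_force: [1.3, -0.2, -2.5]
finger_gap: 0.0128
```

Call:
servo_tool(
  moves=[
    [0, -5, 0, 0, 1],
    [0, -5, 0, 0, 1],
    [0, -5, 0, 0, 1],
    [0, -5, 0, 0, 1],
    [0, -5, 0, 0, 1],
    [0, -5, 0, 0, 1],
    [0, -5, 0, 0, 1],
    [0, -5, 0, 0, 1],
    [0, -5, 0, 0, 1],
    [0, -5, 0, 0, 1],
  ],
)

```text
clock: 11.65
tcp_pos: [0.4551, -0.2932, 0.248]
orientation: [0.706, -0.003, 0.708, 0.004]
wrist_force: [1.3, 0.6, -3.0]
finger_gap: 0.0123
```

Run:
```python
from h import *
go(.4605,-.369,.032,np.pi/2-.02)
for n in("scene","top"):
    p=optics.read_camera(n); cv2.imwrite(f"pics/{n}3.png",p["pixels"])
```

```text
pos [ 0.4551 -0.2932  0.248 ] jaw 1.58 j6 -0.73 tilt [-0.002  0.002 -1.   ] turn 0.029 shift cm [21.59 -7.6   0.74]
```

View pics/scene3.png

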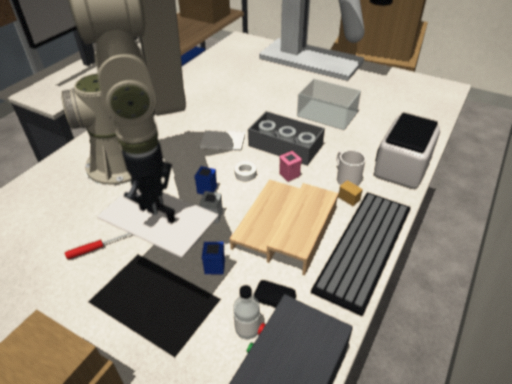

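View pics/top3.png

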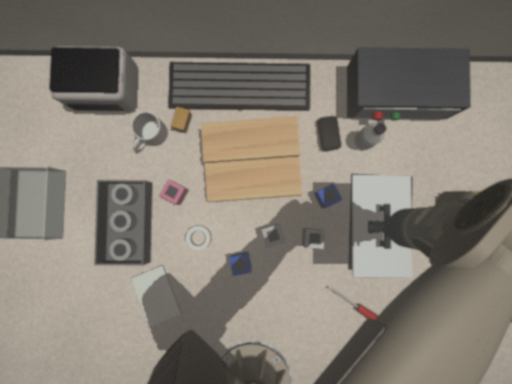

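The lid is held at top (385,225). The open box shows three round tins at top (122,194), (121,221) and (120,250).

Call:
servo_tool(
  moves=[
    [0, -3.8, 0.4, 0, 1],
    [0, -3.8, 0.4, 0.03, 1],
    [4, 0, 0, 0, 1],
    [4, 0, 0, 0, 1],
    [4, 0, 0, 0, 1],
    [3, 0, 0, 0, 1],
    [2.5, 0, 0, 0, 1],
    [1.5, 0, 0, 0, 1],
    [1, 0, 0, 0, 1],
    [0.6, 0, 0, 0, 1],
  ],
)

```text
clock: 13.0
tcp_pos: [0.4657, -0.3678, 0.0432]
orientation: [0.707, 0.007, 0.707, -0.007]
wrist_force: [0.7, -0.8, -1.9]
finger_gap: 0.0125
```

Run:
```python
from h import *
go(.4605,-.369,.029,np.pi/2-.02)
p=optics.read_camera("top");c=p
cv2.imwrite("pics/c4.png",cv2.resize(p["pixels"][150:290,80:280],None,fx=4,fy=4,interpolation=cv2.INTER_CUBIC))
for o in ["round1","box"]:
    for m in masks(o,p): print(o,np.round(m[1],1),round(m[2],2),unproj(p,m[1],.058)[0].round(3))
```

```text
pos [ 0.4657 -0.3678  0.0432] jaw 1.551 j6 -0.78 tilt [ 0. -0. -1.] turn 0.0 shift cm [ 1.42 -0.13 -0.51]
round1 [122.2 219.9] 0.96 [0.457 0.367 0.058]
round1 [125.6 196.8] 0.94 [0.522 0.36  0.058]
round1 [121.8 250.8] 0.59 [0.371 0.365 0.058]
box [121.9 227.3] 0.82 [0.436 0.368 0.058]
```

View pics/c4.png

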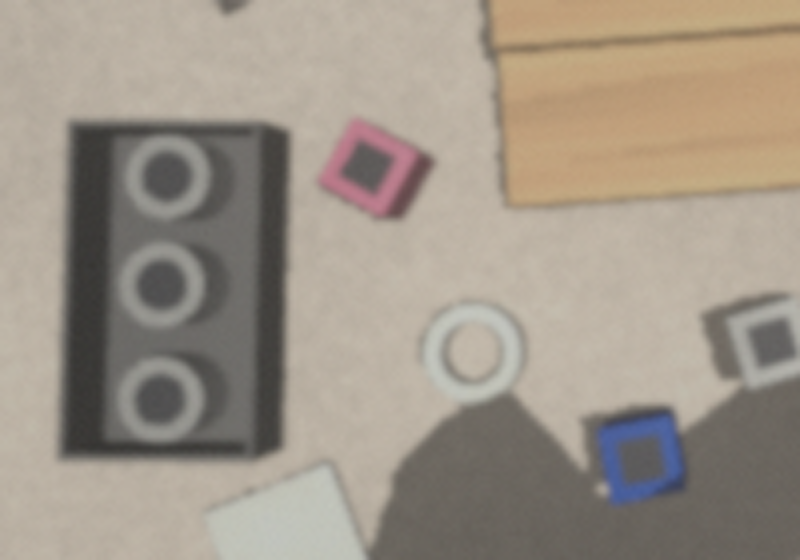

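Call:
servo_tool(
  moves=[
    [0.8, 0, -0.4, 0, 1],
    [0.5, 0, 0, 0, 1],
    [0.2, 0, 0, 0, 1],
    [0, 0, 0, 0, 1],
    [0, 0, 0, 0, 1],
    [0, 0, 0, 0, -1],
    [0, 0, 0, 0, -1],
    [0, 0, 0, 0, -1],
    [0, 0, 0, 0, -1],
    [0, 0, 0, 0, -1],
  ],
)

```text
clock: 14.4
tcp_pos: [0.4617, -0.3676, 0.0282]
orientation: [0.707, 0.007, 0.707, -0.007]
wrist_force: [-0.3, 0.1, -0.4]
finger_gap: 0.0852
```

Run:
```python
from h import *
p=optics.read_camera("top")
print(unproj(p,[(121.6,193.9),(120.1,220.9),(119.9,249.6)],.063).round(4))
go(.46,-.369,.2)
```

```text
[[0.5293 0.3701 0.063 ]
 [0.4541 0.3714 0.063 ]
 [0.375  0.369  0.063 ]]
pos [ 0.4617 -0.3676  0.0283] jaw 1.551 j6 -0.79 tilt [ 0. -0. -1.] turn 0 shift cm [-17.17  -0.14  -0.17]
```

Call:
servo_tool(
  moves=[
    [-3, 0, 0, 0, -1],
    [-4, 0, 0, 0, -1],
    [-4, 0, 0, 0, -1],
    [-3, 0, 0, 0.179, -1],
    [-2, 0, 0, 0.179, -1],
    [0, 0, 0, 0.179, -1],
    [0, 0, 0, 0.179, -1],
    [0, 0, 0, 0.179, -1],
    [0, 0, 0, 0.179, -1],
    [0, 0, 0, 0.179, -1],
  ],
)

```text
clock: 15.7
tcp_pos: [0.4616, -0.3675, 0.1883]
orientation: [0.567, 0.422, 0.567, -0.422]
wrist_force: [0.6, -0.3, -0.2]
finger_gap: 0.0853
```

Run:
```python
from h import *
p=optics.read_camera("top"); cv2.imwrite("pics/top5.png",p["pixels"])
s=optics.read_camera("scene"); cv2.imwrite("pics/scene5.png",s["pixels"])
print(unproj(p,[(272.6,235.3),(314.1,238.3)],.075).round(4))
for m in masks("square1",p): print(np.round(m[1],1),round(m[2],2),unproj(p,m[1],.06)[0].round(3))
go(.4155,-.165,.2,-.06)
```

```text
[[ 0.4217 -0.052   0.075 ]
 [ 0.4153 -0.1653  0.075 ]]
[238.3 263.7] 0.93 [0.341 0.041 0.06 ]
[173.3 194.9] 0.7 [0.529 0.226 0.06 ]
[331.3 197.4] 0.69 [ 0.529 -0.215  0.06 ]
[311.9 237.3] 0.68 [ 0.417 -0.161  0.06 ]
[272.4 232.6] 0.65 [ 0.428 -0.052  0.06 ]
pos [ 0.4616 -0.3675  0.1882] jaw 0.301 j6 0.46 tilt [-0.  0. -1.] turn 0.361 shift cm [ -1.17  -5.82 -19.94]
```

View pics/top5.png

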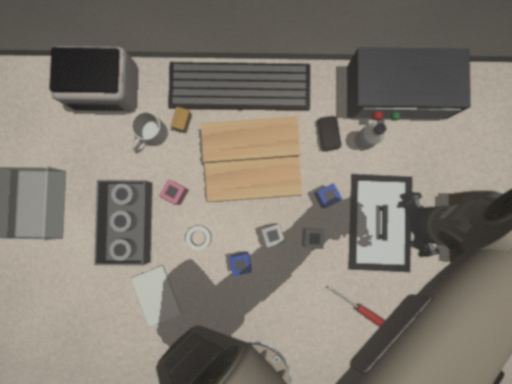

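View pics/scene5.png

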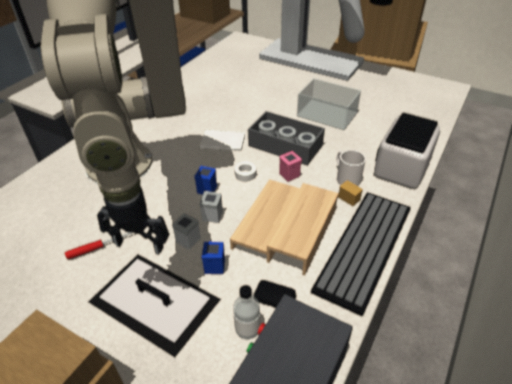

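Lid lies flat, centred on the mat (top 381,222). Next I'll take grey tin A at top (273,235); it is grey, not blue or pink, in the enlarged crop.

Run:
```python
from h import *
go(.4217,-.0525,.036,.26)
```

```text
pos [ 0.4616 -0.3675  0.1882] jaw 0.301 j6 0.46 tilt [-0.  0. -1.] turn 0.041 shift cm [ 15.23   4.24 -31.47]
```

Call:
servo_tool(
  moves=[
    [0, 0, 0, 0.041, -1],
    [0, 0.6, -5, 0, -1],
    [0, 0.6, -5, 0, -1],
    [0, 0.6, -5, 0, -1],
    [0, 0.6, -5, 0, -1],
    [0, 0.6, -5, 0, -1],
    [0, 0.6, -4, 0, -1],
    [0, 0.6, -2.5, 0, -1],
    [2, 0, 0, 0, -1],
    [2, 0, 0, 0, -1],
  ],
)

```text
clock: 17.1
tcp_pos: [0.4226, -0.0518, 0.1483]
orientation: [0.562, 0.431, 0.56, -0.43]
wrist_force: [-0.2, -0.0, 0.2]
finger_gap: 0.0854
```

Run:
```python
from h import *
go(.4217,-.0525,.036,.26)
p=optics.read_camera("top")
cv2.imwrite("pics/c6.png",cv2.resize(p["pixels"][190:290,210:350],None,fx=5,fy=5,interpolation=cv2.INTER_CUBIC))
```

```text
pos [ 0.4226 -0.0518  0.1483] jaw 0.262 j6 1.0 tilt [ 0.001 -0.001 -1.   ] turn 0.002 shift cm [11.23 -0.12  0.03]
```

View pics/c6.png

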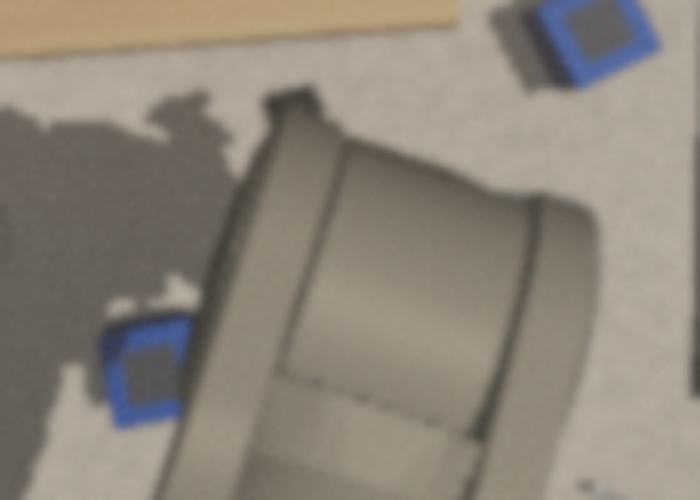

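Call:
servo_tool(
  moves=[
    [3, 0, 0, 0, -1],
    [3, 0, 0, 0, -1],
    [2.5, 0, 0, 0, -1],
    [1.7, 0, 0, 0, -1],
    [1, 0, 0, 0, -1],
    [0, 0, 0, 0, 1],
    [0, 0, 0, 0, 1],
    [0, 0, 0, 0, 1],
    [0, 0, 0, 0, 1],
    [0, 0, 0, 0, 1],
  ],
  grip_force=40,
)

```text
clock: 18.4
tcp_pos: [0.4231, -0.0526, 0.0372]
orientation: [0.561, 0.432, 0.559, -0.432]
wrist_force: [-1.1, 0.4, 5.7]
finger_gap: 0.0522
```

```bash
cat >> h.py <<'E'
S=(.6345,.0097,.086)
def sh(x,y):
    c,s=np.cos(S[2]),np.sin(S[2]); return S[0]+c*x-s*y, S[1]+s*x+c*y
E
python3 - <<'E'
from h import *
for y in(-.036,.036): print(sh(-.055,y))
x,y=sh(-.055,.036); go(x,y,.16,.086)
x,y=sh(-.055,-.036); go(x,y,.16,.086)
E
```

```text
(np.float64(0.5827954497498962), np.float64(-0.03089112567340916))
(np.float64(0.5766110795998312), np.float64(0.040842782388587455))
pos [ 0.4231 -0.0526  0.0372] jaw 0.257 j6 1.0 tilt [ 0.002 -0.001 -1.   ] turn 0.171 shift cm [-12.26  16.12  -7.97]
pos [ 0.4231 -0.0526  0.0372] jaw 0.257 j6 1.0 tilt [ 0.002 -0.001 -1.   ] turn 0.171 shift cm [-12.25  16.12  -0.77]
```

Call:
servo_tool(
  moves=[
    [-2, 0, 0, 0, 1],
    [-4, 0, 0, 0, 1],
    [-4, 0, 0, 0, 1],
    [-2.2, 0, 0, 0.171, 1],
    [0, 4, -2, 0, 1],
    [0, 4, -2, 0, 1],
    [0, 4, -2, 0, 1],
    [0, 4.1, -2, 0, 1],
    [0, 0, 0, 0, 1],
    [0, 0, 0, 0, 1],
  ],
)

```text
clock: 19.65
tcp_pos: [0.5748, 0.0413, 0.1576]
orientation: [0.521, 0.477, 0.522, -0.478]
wrist_force: [-0.3, 0.5, -1.9]
finger_gap: 0.0521
```

Run:
```python
from h import *
x,y=sh(-.055,.036); go(x,y,.084,.086)
s=optics.read_camera("scene"); cv2.imwrite("pics/c7.png",cv2.resize(s["pixels"][130:330,150:400],None,fx=3,fy=3,interpolation=cv2.INTER_CUBIC))
```

```text
pos [0.5748 0.0413 0.1576] jaw 0.086 j6 1.42 tilt [-0.002 -0.    -1.   ] turn 0.0 shift cm [7.35 0.2  0.07]
```

View pics/c7.png

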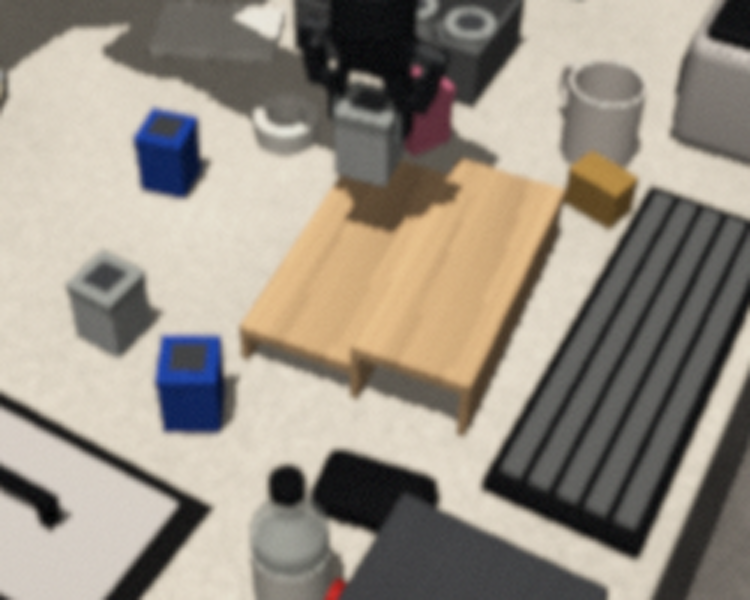

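Call:
servo_tool(
  moves=[
    [3, 0.2, 0.1, 0, 1],
    [2.5, 0, 0, 0, 1],
    [1.2, 0, 0, 0, 1],
    [0.6, 0, 0, 0, 1],
    [0.2, 0, 0, 0, 1],
    [0, 0, 0, 0, 1],
    [0, 0, 0, 0, -1],
    [0, 0, 0, 0, -1],
    [0, 0, 0, 0, -1],
    [0, 0, 0, 0, -1],
  ],
)

```text
clock: 20.95
tcp_pos: [0.5779, 0.0405, 0.0834]
orientation: [0.521, 0.478, 0.521, -0.478]
wrist_force: [-0.6, 0.3, -0.0]
finger_gap: 0.0853
```

Run:
```python
from h import *
go(.4155,-.1655,.2,-.045)
```

```text
pos [0.5779 0.0405 0.0834] jaw 0.086 j6 1.42 tilt [ 0. -0. -1.] turn 0.131 shift cm [-11.66 -15.3   21.31]
```

Call:
servo_tool(
  moves=[
    [-4, 0, 0, 0, -1],
    [-4, 0, 0, 0, -1],
    [-2.5, 0, 0, 0.131, -1],
    [0, -3.1, 4.3, 0, -1],
    [0, -3.1, 4.3, 0, -1],
    [0, -3.1, 4.3, 0, -1],
    [0, -3.1, 4.3, 0, -1],
    [0, -2.9, 4.1, 0, -1],
    [0, 0, 0, 0, -1],
    [0, 0, 0, 0, -1],
  ],
)

```text
clock: 22.2
tcp_pos: [0.4156, -0.1655, 0.1885]
orientation: [0.489, 0.511, 0.488, -0.511]
wrist_force: [-0.1, 0.3, -0.5]
finger_gap: 0.0855
```

Run:
```python
from h import *
go(.4155,-.1655,.036,-.045)
p=optics.read_camera("top"); s=optics.read_camera("scene")
cv2.imwrite("pics/c8.png",np.hstack([cv2.resize(p["pixels"][100:290,190:350],None,fx=2.5,fy=2.5),cv2.resize(s["pixels"][130:320,150:310],None,fx=2.5,fy=2.5)]))
```

```text
pos [ 0.4156 -0.1655  0.1885] jaw -0.046 j6 1.06 tilt [ 0.001 -0.    -1.   ] turn -0.001 shift cm [15.25 -0.02 -0.  ]
```

View pics/c8.png

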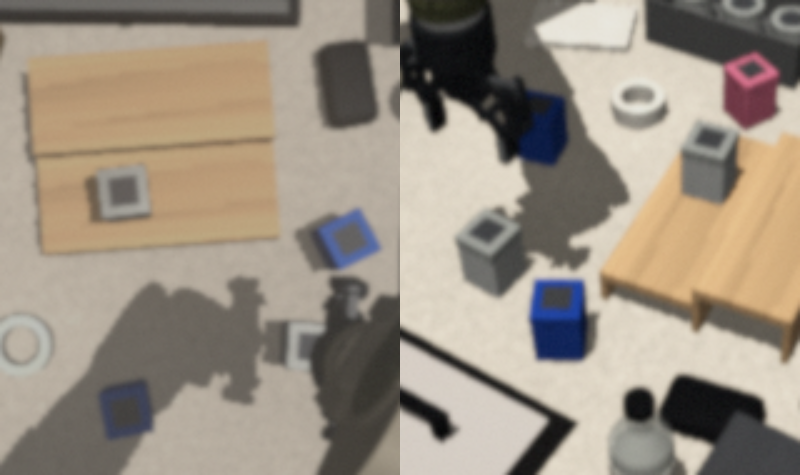

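Tin A stands squared on the front step. Tin B hasn't moved, so I'm descending on it.

Call:
servo_tool(
  moves=[
    [5, 0, 0, 0, -1],
    [4, 0, 0, 0, -1],
    [3, 0, 0, 0, -1],
    [2, 0, 0, 0, -1],
    [1.2, 0, 0, 0, -1],
    [0, 0, 0, 0, 1],
    [0, 0, 0, 0, 1],
    [0, 0, 0, 0, 1],
    [0, 0, 0, 0, 1],
    [0, 0, 0, 0, 1],
  ],
)

```text
clock: 23.55
tcp_pos: [0.4162, -0.1659, 0.0371]
orientation: [0.489, 0.511, 0.488, -0.511]
wrist_force: [0.1, 1.1, 5.5]
finger_gap: 0.0514
```

Run:
```python
from h import *
x,y=sh(-.055,-.036); go(x,y,.16,.086)
```

```text
pos [ 0.4162 -0.1659  0.0371] jaw -0.045 j6 1.06 tilt [ 0.002 -0.001 -1.   ] turn -0.131 shift cm [-12.27  17.78 -12.  ]
```

Call:
servo_tool(
  moves=[
    [-2, 0, 0, 0, 1],
    [-4, 0, 0, 0, 1],
    [-4, 0, 0, 0, 1],
    [-2.3, 0, 0, -0.131, 1],
    [0, 4, -2.7, 0, 1],
    [0, 4, -2.7, 0, 1],
    [0, 4, -2.7, 0, 1],
    [0, 4, -2.7, 0, 1],
    [0, 1.8, -1.2, 0, 1],
    [0, 0, 0, 0, 1],
  ],
)

```text
clock: 24.8
tcp_pos: [0.5829, -0.0296, 0.1583]
orientation: [0.521, 0.477, 0.522, -0.478]
wrist_force: [-0.7, 0.2, -1.3]
finger_gap: 0.0517
```

Run:
```python
from h import *
x,y=sh(-.055,-.036); go(x,y,.084,.086)
```

```text
pos [ 0.5829 -0.0296  0.1583] jaw 0.088 j6 1.29 tilt [-0.001 -0.    -1.   ] turn 0.002 shift cm [ 7.43 -0.01  0.13]
```

Call:
servo_tool(
  moves=[
    [3, 0, 0.1, 0, 1],
    [2.5, 0, 0, 0, 1],
    [1.2, 0, 0, 0, 1],
    [0.6, 0, 0, 0, 1],
    [0.2, 0, 0, 0, 1],
    [0, 0, 0, 0, 1],
    [0, 0, 0, 0, -1],
    [0, 0, 0, 0, -1],
    [0, 0, 0, 0, -1],
    [0, 0, 0, 0, -1],
  ],
)

```text
clock: 26.05
tcp_pos: [0.5826, -0.0316, 0.0845]
orientation: [0.521, 0.478, 0.521, -0.478]
wrist_force: [-0.1, -0.3, -0.1]
finger_gap: 0.0853
```

Run:
```python
from h import *
go(.529,.37,.2,np.pi/2+.01)
```

```text
pos [ 0.5826 -0.0316  0.0845] jaw 0.086 j6 1.29 tilt [ 0. -0. -1.] turn -1.495 shift cm [-11.56  40.21  -4.96]
```

Call:
servo_tool(
  moves=[
    [-4, 0, 0, 0, -1],
    [-4, 0, 0, 0, -1],
    [-3.5, 0, 0, -0.187, -1],
    [0, 0, 0, -0.187, -1],
    [0, 0, 0, -0.187, -1],
    [0, 0, 0, -0.187, -1],
    [0, 0, 0, -0.187, -1],
    [0, 0, 0, -0.187, -1],
    [0, 0, 0, -0.187, -1],
    [0, 0, 0, -0.186, -1],
  ],
)

```text
clock: 27.3
tcp_pos: [0.5825, -0.0316, 0.1992]
orientation: [0.707, -0.006, 0.707, 0.006]
wrist_force: [0.4, 0.6, 0.0]
finger_gap: 0.0853
```

Call:
servo_tool(
  moves=[
    [0, 5, -0.6, 0, -0.7],
    [0, 5, -0.6, 0, -0.7],
    [0, 5, -0.6, 0, -0.7],
    [0, 5, -0.6, 0, -0.7],
    [0, 5, -0.6, 0, -0.7],
    [0, 5, -0.6, 0, -0.7],
    [0, 5, -0.6, 0, -0.7],
    [0, 3.5, -0.4, 0, -0.7],
    [0, 1.7, -0.3, 0, -0.7],
    [0, 0, 0, 0, -0.7],
  ],
)

```text
clock: 28.55
tcp_pos: [0.5291, 0.3703, 0.199]
orientation: [0.707, -0.004, 0.707, 0.004]
wrist_force: [0.4, -0.7, -0.2]
finger_gap: 0.0727
```

Run:
```python
from h import *
p=optics.read_camera("top"); s=optics.read_camera("scene")
cv2.imwrite("pics/c9.png",np.hstack([cv2.resize(p["pixels"][100:290,80:310],None,fx=2,fy=2),cv2.resize(s["pixels"][90:280,180:350],None,fx=2,fy=2)]))
go(.529,.37,.024,np.pi/2+.01)
```

```text
pos [0.5297 0.3688 0.1992] jaw 1.58 j6 0.47 tilt [-0.    -0.001 -1.   ] turn -0.001 shift cm [17.52  0.13 -0.06]
```

View pics/c9.png

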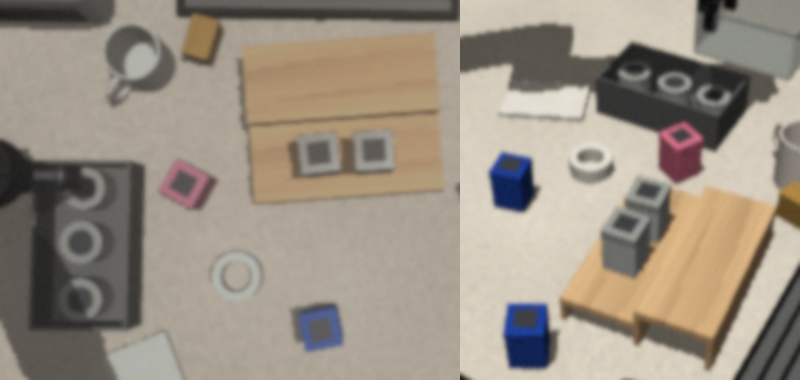

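Call:
servo_tool(
  moves=[
    [4, 0, 0, 0, -0.7],
    [4, 0, 0, 0, -0.7],
    [3, 0, 0, 0, -0.7],
    [2.5, 0, 0, 0, -0.7],
    [2, 0, 0, 0, -0.7],
    [1.5, 0, 0, 0, -0.7],
    [0.4, 0, 0, 0, -0.7],
    [0, 0, 0, 0, 1],
    [0, 0, 0, 0, 1],
    [0, 0, 0, 0, 1],
  ],
)

```text
clock: 29.9
tcp_pos: [0.5297, 0.3701, 0.0258]
orientation: [0.707, -0.004, 0.707, 0.004]
wrist_force: [0.3, 0.4, -1.0]
finger_gap: 0.0567
```

Run:
```python
from h import *
print(env.get_state()["finger_gap"])
for yy in(-.075,0,.075):
    x,y=sh(.055,yy); print(x,y); go(x,y,.22,.086)
```

```text
0.05672645203242969
0.6957387875647874 -0.06029864925550229
pos [0.5297 0.3701 0.0258] jaw 1.581 j6 0.48 tilt [ 0.001  0.    -1.   ] turn 1.495 shift cm [-19.42  12.86  44.3 ]
0.6892967353251362 0.014424171642410853
pos [0.5297 0.3701 0.0258] jaw 1.581 j6 0.48 tilt [ 0.001  0.    -1.   ] turn 1.495 shift cm [-19.42  12.86  36.8 ]
0.6828546830854851 0.08914699254032399
pos [0.5297 0.3701 0.0258] jaw 1.581 j6 0.48 tilt [ 0.001  0.    -1.   ] turn 1.495 shift cm [-19.41  12.86  29.3 ]
```

Call:
servo_tool(
  moves=[
    [-1.5, 0, 0, 0, 1],
    [-4, 0, 0, 0, 1],
    [-5, 0, 0, 0.186, 1],
    [-5, 0, 0, 0.187, 1],
    [-3.9, 0, 0, 0.187, 1],
    [0, 0, 0, 0.187, 1],
    [0, 0, 0, 0.187, 1],
    [0, 0, 0, 0.187, 1],
    [0, 0, 0, 0.187, 1],
    [0, 0, 0, 0.187, 1],
  ],
)

```text
clock: 31.15
tcp_pos: [0.5294, 0.37, 0.2206]
orientation: [0.52, 0.48, 0.519, -0.479]
wrist_force: [-0.4, -0.0, -0.8]
finger_gap: 0.0571
```

Call:
servo_tool(
  moves=[
    [0, 1.6, 5.5, 0, 1],
    [0, 1.6, 5.5, 0, 1],
    [0, 1.6, 5.5, 0, 1],
    [0, 1.6, 5.5, 0, 1],
    [0, 1.6, 5.5, 0, 1],
    [0, 1.6, 5.5, 0, 1],
    [0, 1.6, 5.5, 0, 1],
    [0, 1.0, 3.5, 0, 1],
    [0, 0.6, 2.2, 0, 1],
    [0, 0, 0, 0, 1],
  ],
)

```text
clock: 32.4
tcp_pos: [0.6952, -0.0607, 0.2195]
orientation: [0.521, 0.479, 0.521, -0.478]
wrist_force: [0.1, 0.1, -1.7]
finger_gap: 0.0573
```

Run:
```python
from h import *
x,y=sh(.055,-.075); go(x,y,.0908,.086)
s=optics.read_camera("scene"); cv2.imwrite("pics/c10.png",cv2.resize(s["pixels"][90:290,180:400],None,fx=3,fy=3))
```

```text
pos [ 0.6952 -0.0607  0.2195] jaw 0.084 j6 1.28 tilt [ 0. -0. -1.] turn -0.002 shift cm [12.87  0.05 -0.04]
```

View pics/c10.png

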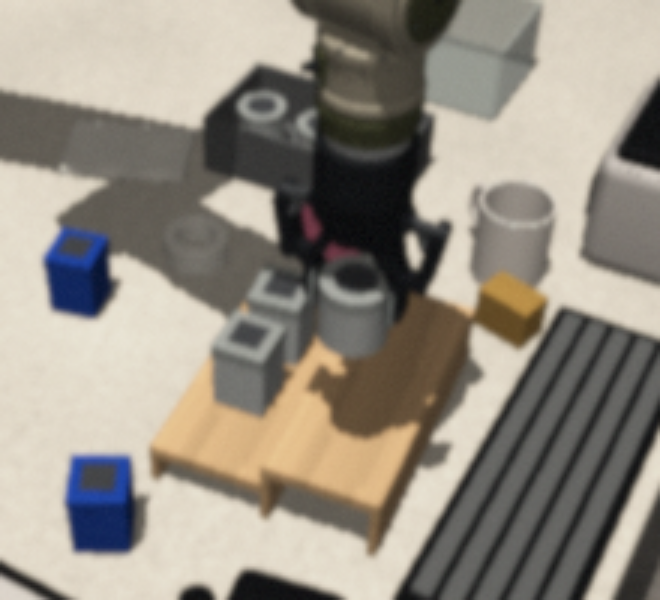

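Call:
servo_tool(
  moves=[
    [4, 0, 0, 0, 1],
    [4, 0, 0, 0, 1],
    [2.5, 0, 0, 0, 1],
    [1.3, 0, 0, 0, 1],
    [0.7, 0, 0, 0, 1],
    [0.3, 0, 0, 0, 1],
    [0, 0, 0, 0, 1],
    [0, 0, 0, 0, -0.8],
    [0, 0, 0, 0, -0.8],
    [0, 0, 0, 0, -0.8],
  ],
)

```text
clock: 33.7
tcp_pos: [0.6952, -0.0596, 0.0917]
orientation: [0.521, 0.478, 0.521, -0.478]
wrist_force: [-0.3, -0.0, 0.5]
finger_gap: 0.0772
```

Run:
```python
from h import *
go(.454,.3705,.22,np.pi/2+.01)
```

```text
pos [ 0.6952 -0.0596  0.0917] jaw 0.086 j6 1.28 tilt [ 0.001 -0.    -1.   ] turn -1.495 shift cm [-12.85  43.25 -23.68]
```

Call:
servo_tool(
  moves=[
    [-4, 0, 0, 0, -0.8],
    [-5, 0, 0, 0, -0.7],
    [-3.8, 0, 0, -0.187, -0.7],
    [0, 0, 0, -0.187, -0.7],
    [0, 0, 0, -0.187, -0.7],
    [0, 0, 0, -0.187, -0.7],
    [0, 0, 0, -0.187, -0.7],
    [0, 0, 0, -0.187, -0.7],
    [0, 0, 0, -0.187, -0.7],
    [0, 0, 0, -0.186, -0.7],
  ],
)

```text
clock: 34.95
tcp_pos: [0.6949, -0.0595, 0.2194]
orientation: [0.707, -0.006, 0.707, 0.006]
wrist_force: [0.8, 0.0, -0.9]
finger_gap: 0.0723
```

Call:
servo_tool(
  moves=[
    [0, 5.2, -2.8, 0, -0.7],
    [0, 5.2, -2.8, 0, -0.7],
    [0, 5.2, -2.8, 0, -0.7],
    [0, 5.2, -2.8, 0, -0.7],
    [0, 5.2, -2.8, 0, -0.7],
    [0, 5.2, -2.8, 0, -0.7],
    [0, 5.2, -2.8, 0, -0.7],
    [0, 4.2, -2.5, 0, -0.7],
    [0, 2.6, -1.6, 0, -0.7],
    [0, 0, 0, 0, -0.7],
  ],
)

```text
clock: 36.2
tcp_pos: [0.4522, 0.3718, 0.2195]
orientation: [0.707, -0.005, 0.707, 0.005]
wrist_force: [0.6, -0.2, -0.3]
finger_gap: 0.0725
```

Run:
```python
from h import *
p=optics.read_camera("top"); s=optics.read_camera("scene")
cv2.imwrite("pics/c11.png",np.hstack([cv2.resize(p["pixels"][100:290,80:310],None,fx=2,fy=2),cv2.resize(s["pixels"][90:280,180:350],None,fx=2,fy=2)]))
go(.454,.3705,.025,np.pi/2+.01)
```

```text
pos [0.4536 0.3701 0.2194] jaw 1.582 j6 0.54 tilt [ 0. -0. -1.] turn 0.001 shift cm [19.44  0.05  0.03]
```

View pics/c11.png

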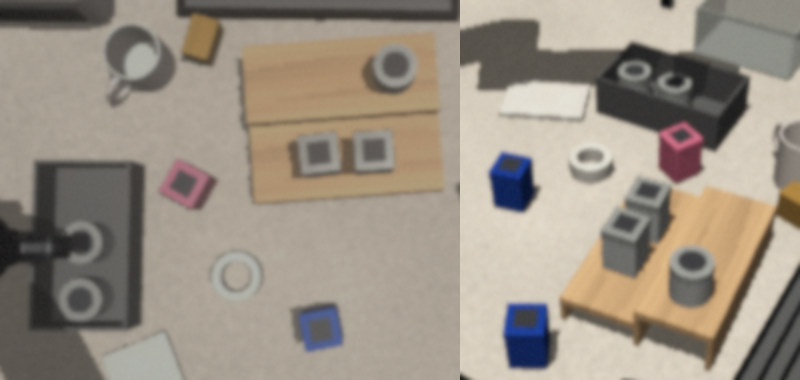

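First round tin stands on the rear step, right end. Second one next.

Call:
servo_tool(
  moves=[
    [4, 0, 0, 0, -0.7],
    [4, 0, 0, 0, -0.7],
    [4, 0, 0, 0, -0.7],
    [3, 0, 0, 0, -0.7],
    [2.2, 0, 0, 0, -0.7],
    [1.6, 0, 0, 0, -0.7],
    [0.5, 0, 0, 0, -0.7],
    [0, 0, 0, 0, 1],
    [0, 0, 0, 0, 1],
    [0, 0, 0, 0, 1],
  ],
)

```text
clock: 37.55
tcp_pos: [0.4539, 0.3703, 0.0269]
orientation: [0.707, -0.004, 0.707, 0.004]
wrist_force: [-0.0, 0.3, -0.6]
finger_gap: 0.057
```

Run:
```python
from h import *
x,y=sh(.055,0); go(x,y,.22,.086)
```

```text
pos [0.4539 0.3703 0.0269] jaw 1.581 j6 0.54 tilt [ 0.001  0.    -1.   ] turn 1.495 shift cm [-19.31  20.42  37.47]
```

Call:
servo_tool(
  moves=[
    [-1.5, 0, 0, 0, 1],
    [-4, 0, 0, 0, 1],
    [-5, 0, 0, 0.186, 1],
    [-5, 0, 0, 0.187, 1],
    [-3.8, 0, 0, 0.187, 1],
    [0, 0, 0, 0.187, 1],
    [0, 0, 0, 0.187, 1],
    [0, 0, 0, 0.187, 1],
    [0, 0, 0, 0.187, 1],
    [0, 0, 0, 0.187, 1],
  ],
)

```text
clock: 38.8
tcp_pos: [0.4534, 0.3701, 0.2206]
orientation: [0.52, 0.48, 0.519, -0.479]
wrist_force: [0.3, -0.9, -0.8]
finger_gap: 0.0568
```

Call:
servo_tool(
  moves=[
    [0, 2.6, 4.8, 0, 1],
    [0, 2.6, 4.8, 0, 1],
    [0, 2.6, 4.8, 0, 1],
    [0, 2.6, 4.8, 0, 1],
    [0, 2.6, 4.8, 0, 1],
    [0, 2.6, 4.8, 0, 1],
    [0, 2.6, 4.8, 0, 1],
    [0, 1.4, 2.6, 0, 1],
    [0, 0.8, 1.3, 0, 1],
    [0, 0, 0, 0, 1],
  ],
)

```text
clock: 40.05
tcp_pos: [0.6891, 0.0137, 0.2196]
orientation: [0.521, 0.478, 0.521, -0.478]
wrist_force: [0.2, 0.1, -1.1]
finger_gap: 0.057
```

Run:
```python
from h import *
x,y=sh(.055,0); go(x,y,.092,.086)
```

```text
pos [0.6891 0.0137 0.2196] jaw 0.085 j6 1.39 tilt [ 0.  0. -1.] turn -0.001 shift cm [12.76  0.02 -0.07]
```

Call:
servo_tool(
  moves=[
    [4, 0, 0, 0, 1],
    [4, 0, 0, 0, 1],
    [2.5, 0, 0, 0, 1],
    [1.3, 0, 0, 0, 1],
    [0.7, 0, 0, 0, 1],
    [0.2, 0, 0, 0, 1],
    [0, 0, 0, 0, 1],
    [0, 0, 0, 0, -0.8],
    [0, 0, 0, 0, -0.8],
    [0, 0, 0, 0, -0.8],
  ],
)

```text
clock: 41.3
tcp_pos: [0.6892, 0.0138, 0.0927]
orientation: [0.521, 0.478, 0.521, -0.478]
wrist_force: [0.2, 0.7, 0.4]
finger_gap: 0.0766
```

Run:
```python
from h import *
go(.375,.3695,.22,np.pi/2+.01)
```

```text
pos [0.6892 0.0138 0.0927] jaw 0.086 j6 1.39 tilt [ 0.001 -0.    -1.   ] turn -1.495 shift cm [-12.76  35.88 -31.06]
```

Call:
servo_tool(
  moves=[
    [-4, 0, 0, 0, -0.8],
    [-5, 0, 0, 0, -0.7],
    [-3.8, 0, 0, -0.187, -0.7],
    [0, 0, 0, -0.187, -0.7],
    [0, 0, 0, -0.187, -0.7],
    [0, 0, 0, -0.187, -0.7],
    [0, 0, 0, -0.187, -0.7],
    [0, 0, 0, -0.187, -0.7],
    [0, 0, 0, -0.187, -0.7],
    [0, 0, 0, -0.186, -0.7],
  ],
)

```text
clock: 42.55
tcp_pos: [0.689, 0.014, 0.2203]
orientation: [0.707, -0.006, 0.707, 0.006]
wrist_force: [0.5, 0.7, -0.7]
finger_gap: 0.0728
```

Call:
servo_tool(
  moves=[
    [0, 4.4, -3.8, 0, -0.7],
    [0, 4.4, -3.8, 0, -0.7],
    [0, 4.4, -3.8, 0, -0.7],
    [0, 4.4, -3.8, 0, -0.7],
    [0, 4.4, -3.8, 0, -0.7],
    [0, 4.4, -3.8, 0, -0.7],
    [0, 4.4, -3.8, 0, -0.7],
    [0, 3.2, -2.8, 0, -0.7],
    [0, 1.9, -1.7, 0, -0.7],
    [0, 0, 0, 0, -0.7],
  ],
)

```text
clock: 43.8
tcp_pos: [0.3731, 0.3709, 0.2206]
orientation: [0.707, -0.005, 0.707, 0.005]
wrist_force: [0.2, -1.1, -0.4]
finger_gap: 0.0726
```

Run:
```python
from h import *
p=optics.read_camera("top"); s=optics.read_camera("scene")
cv2.imwrite("pics/c12.png",np.hstack([cv2.resize(p["pixels"][100:290,80:310],None,fx=2,fy=2),cv2.resize(s["pixels"][90:280,180:350],None,fx=2,fy=2)]))
go(.375,.3695,.025,np.pi/2+.01)
```

```text
pos [0.3745 0.3697 0.2204] jaw 1.582 j6 0.62 tilt [ 0.001 -0.    -1.   ] turn 0.001 shift cm [19.54 -0.02  0.04]
```

View pics/c12.png

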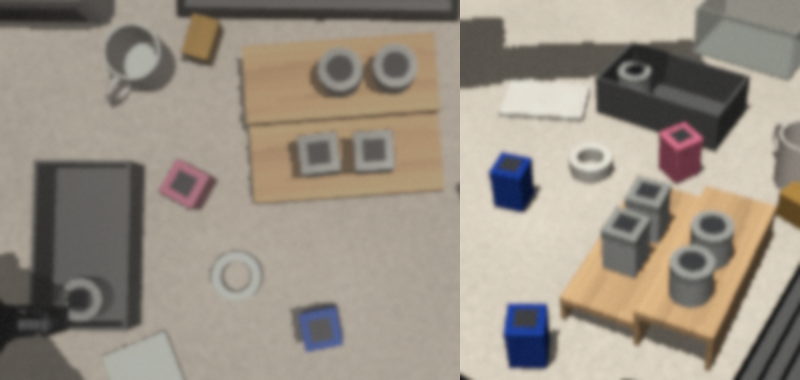

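Call:
servo_tool(
  moves=[
    [4, 0, 0, 0, -0.7],
    [4, 0, 0, 0, -0.7],
    [4, 0, 0, 0, -0.7],
    [3, 0, 0, 0, -0.7],
    [2.2, 0, 0, 0, -0.7],
    [1.6, 0, 0, 0, -0.7],
    [0.5, 0, 0, 0, -0.7],
    [0, 0, 0, 0, 1],
    [0, 0, 0, 0, 1],
    [0, 0, 0, 0, 1],
  ],
)

```text
clock: 45.15
tcp_pos: [0.3747, 0.3701, 0.0278]
orientation: [0.707, -0.003, 0.707, 0.004]
wrist_force: [-0.1, 1.3, -1.0]
finger_gap: 0.0572
```

Run:
```python
from h import *
x,y=sh(.055,.075); go(x,y,.22,.086)
```

```text
pos [0.3747 0.3701 0.0278] jaw 1.581 j6 0.62 tilt [ 0.001  0.001 -1.   ] turn 1.495 shift cm [-19.2   28.31  30.63]
```

Call:
servo_tool(
  moves=[
    [-1.5, 0, 0, 0, 1],
    [-4, 0, 0, 0, 1],
    [-5, 0, 0, 0.186, 1],
    [-5, 0, 0, 0.187, 1],
    [-3.7, 0, 0, 0.187, 1],
    [0, 0, 0, 0.187, 1],
    [0, 0, 0, 0.187, 1],
    [0, 0, 0, 0.187, 1],
    [0, 0, 0, 0.187, 1],
    [0, 0, 0, 0.187, 1],
  ],
)

```text
clock: 46.4
tcp_pos: [0.3742, 0.3698, 0.2205]
orientation: [0.52, 0.48, 0.52, -0.479]
wrist_force: [-0.3, -0.2, -1.9]
finger_gap: 0.0568
```

Call:
servo_tool(
  moves=[
    [0, 3.6, 3.9, 0, 1],
    [0, 3.6, 3.9, 0, 1],
    [0, 3.6, 3.9, 0, 1],
    [0, 3.6, 3.9, 0, 1],
    [0, 3.6, 3.9, 0, 1],
    [0, 3.6, 3.9, 0, 1],
    [0, 3.6, 3.9, 0, 1],
    [0, 1.9, 2.1, 0, 1],
    [0, 1.1, 1.2, 0, 1],
    [0, 0, 0, 0, 1],
  ],
)

```text
clock: 47.65
tcp_pos: [0.6818, 0.0888, 0.2195]
orientation: [0.521, 0.478, 0.521, -0.478]
wrist_force: [-0.0, -0.6, -1.1]
finger_gap: 0.0565
```

Run:
```python
from h import *
x,y=sh(.055,.075); go(x,y,.093,.086)
```

```text
pos [0.6818 0.0888 0.2195] jaw 0.085 j6 1.5 tilt [-0.  0. -1.] turn -0.001 shift cm [12.65  0.11 -0.03]
```

Call:
servo_tool(
  moves=[
    [4, 0.1, 0, 0, 1],
    [4, 0, 0, 0, 1],
    [2.5, 0, 0, 0, 1],
    [1.3, 0, 0, 0, 1],
    [0.6, 0, 0, 0, 1],
    [0.2, 0, 0, 0, 1],
    [0, 0, 0, 0, 1],
    [0, 0, 0, 0, -0.8],
    [0, 0, 0, 0, -0.8],
    [0, 0, 0, 0, -0.8],
  ],
)

```text
clock: 48.9
tcp_pos: [0.6828, 0.0892, 0.0937]
orientation: [0.521, 0.478, 0.521, -0.478]
wrist_force: [0.2, -0.3, -0.6]
finger_gap: 0.0765
```

Call:
servo_tool(
  moves=[
    [-4, 0, 0, 0, -0.8],
    [-5, 0, 0, 0, -0.8],
    [-4.5, 0, 0, -0.187, -1],
    [-1.5, 0, 0, -0.187, -1],
    [0, 0, 0, -0.187, -1],
    [0, 0, 0, -0.187, -1],
    [0, 0, 0, -0.187, -1],
    [0, 0, 0, -0.187, -1],
    [0, 0, 0, -0.187, -1],
    [0, 0, 0, -0.186, -1],
  ],
)

```text
clock: 50.15
tcp_pos: [0.6826, 0.0892, 0.2433]
orientation: [0.707, -0.006, 0.707, 0.006]
wrist_force: [-0.0, -0.3, 0.6]
finger_gap: 0.0854
```

Run:
```python
from h import *
go(.4617,-.3676,.22,1.551)
```

```text
pos [0.6826 0.0892 0.2433] jaw 1.587 j6 -0.0 tilt [ 0. -0. -1.] turn 0.036 shift cm [  2.34 -46.11 -21.18]
```

Call:
servo_tool(
  moves=[
    [0, 0, 0, 0.036, -1],
    [0, -5.6, -2.6, 0, -1],
    [0, -5.6, -2.6, 0, -1],
    [0, -5.6, -2.6, 0, -1],
    [0, -5.6, -2.6, 0, -1],
    [0, -5.6, -2.6, 0, -1],
    [0, -5.6, -2.6, 0, -1],
    [0, -5.6, -2.6, 0, -1],
    [0, -4.4, -2, 0, -1],
    [0, -2.5, -1, 0, -1],
  ],
)

```text
clock: 51.4
tcp_pos: [0.4573, -0.3685, 0.2435]
orientation: [0.707, 0.012, 0.707, -0.012]
wrist_force: [-0.5, -0.0, 0.1]
finger_gap: 0.0851
```

Run:
```python
from h import *
p=optics.read_camera("top"); s=optics.read_camera("scene")
cv2.imwrite("pics/top13.png",p["pixels"]);cv2.imwrite("pics/scene13.png",s["pixels"])
# tin positions in shelf frame
def insh(w): 
    d=np.array(w[:2])-S[:2]; c,sn=np.cos(S[2]),np.sin(S[2]); return np.round([c*d[0]+sn*d[1],-sn*d[0]+c*d[1]],3)
for o,z in(("round1",.128),("square1",.12)):
    for m in masks(o,p):
        mm=m[0]; print(o,np.round(m[1]),round(m[2],2),insh(unproj(p,m[1],z-.02)[0]))
go(.4617,-.3676,.028,1.551)
```

```text
round1 [249. 134.] 0.97 [0.06  0.003]
round1 [278. 135.] 0.95 [ 0.05  -0.075]
round1 [223. 137.] 0.71 [0.057 0.073]
square1 [330. 197.] 0.9 [-0.124 -0.202]
square1 [266. 176.] 0.88 [-0.057 -0.035]
square1 [238. 264.] 0.81 [-0.285  0.056]
square1 [240. 177.] 0.76 [-0.055  0.033]
square1 [174. 193.] 0.71 [-0.084  0.214]
pos [ 0.4585 -0.3662  0.2433] jaw 1.541 j6 -0.78 tilt [ 0.  0. -1.] turn -0.01 shift cm [21.53 -0.14  0.32]
```

View pics/top13.png

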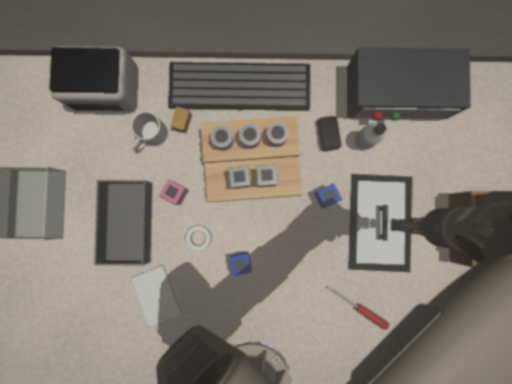

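View pics/scene13.png

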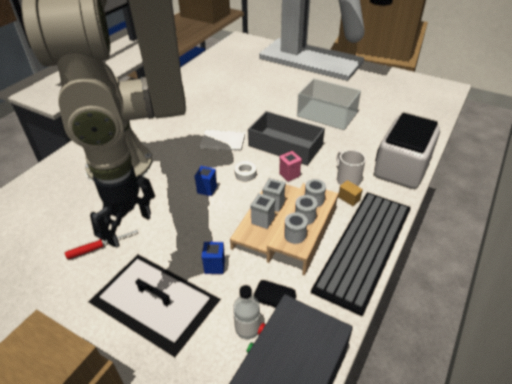

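All five tins stand in two rows with about 20 mm gaps, and the box at top (124,222) is empty. Now the lid.

Call:
servo_tool(
  moves=[
    [5, -0.1, 0.3, -0.01, -1],
    [5, 0, 0, 0, -1],
    [5, 0, 0, 0, -1],
    [3, 0, 0, 0, -1],
    [2.2, 0, 0, 0, -1],
    [1.2, 0, 0, 0, -1],
    [0, 0, 0, 0, 1],
    [0, 0, 0, 0, 1],
    [0, 0, 0, 0, 1],
    [0, 0, 0, 0, 1],
  ],
  grip_force=70,
)

```text
clock: 52.85
tcp_pos: [0.4622, -0.3676, 0.0303]
orientation: [0.707, 0.005, 0.707, -0.006]
wrist_force: [-3.2, 2.6, 22.0]
finger_gap: 0.0124
```

Run:
```python
from h import *
go(.4506,.3688,.23,1.58)
```

```text
pos [ 0.4622 -0.3676  0.0303] jaw 1.555 j6 -0.79 tilt [ 0.001 -0.001 -1.   ] turn -0.025 shift cm [-20.05  73.63  -0.46]
```

Call:
servo_tool(
  moves=[
    [-0.5, 0, 0, 0, 1],
    [-2, 0, 0, 0, 1],
    [-4, 0, 0, 0, 1],
    [-5, 0, 0, 0, 1],
    [-5, 0, 0, 0, 1],
    [-3.5, 0, 0, -0.025, 1],
    [0, 2, 0, 0, 1],
    [0, 4, 0, 0, 1],
    [0, 5, 0, 0, 1],
    [0, 5, 0, 0, 1],
  ],
)

```text
clock: 54.1
tcp_pos: [0.4586, -0.2042, 0.2269]
orientation: [0.706, -0.002, 0.708, 0.004]
wrist_force: [0.4, -0.1, -4.3]
finger_gap: 0.0126
```

Call:
servo_tool(
  moves=[
    [0, 5, 0, 0, 1],
    [0, 5, 0, 0, 1],
    [0, 5, 0, 0, 1],
    [0, 5, 0, 0, 1],
    [0, 5, 0, 0, 1],
    [0, 5, 0, 0, 1],
    [0, 5, 0, 0, 1],
    [0, 5, 0, 0, 1],
    [0, 5, 0, 0, 1],
    [0, 5, 0, 0, 1],
  ],
)

```text
clock: 55.35
tcp_pos: [0.4533, 0.2942, 0.2271]
orientation: [0.706, -0.004, 0.708, 0.003]
wrist_force: [0.5, -0.8, -3.0]
finger_gap: 0.0129
```

Run:
```python
from h import *
go(.4506,.3688,.1,1.58)
```

```text
pos [0.4533 0.2942 0.2271] jaw 1.58 j6 0.42 tilt [-0.004 -0.002 -1.   ] turn 0.0 shift cm [12.69  7.49 -0.15]
```

Call:
servo_tool(
  moves=[
    [0, 3, 0, 0, 1],
    [0, 3, 0, 0, 1],
    [0, 1.4, -0.2, 0, 1],
    [3, 0, 0, 0, 1],
    [3, 0, 0, 0, 1],
    [2.5, 0, 0, 0, 1],
    [0.7, 0, 0, 0, 1],
    [0, 0, 0, 0, 1],
    [0, 0, 0, 0, 1],
    [0, 0, 0, 0, 1],
  ],
)

```text
clock: 56.6
tcp_pos: [0.4536, 0.3671, 0.1384]
orientation: [0.708, -0.003, 0.706, 0.004]
wrist_force: [-0.3, -0.7, -3.0]
finger_gap: 0.0129
```

Run:
```python
from h import *
go(.4510,.3684,.0965,1.58)
p=optics.read_camera("top"); s=optics.read_camera("scene")
cv2.imwrite("pics/c14.png",np.hstack([cv2.resize(p["pixels"][160:290,70:190],None,fx=3.2,fy=3.2),cv2.resize(s["pixels"][80:210,230:350],None,fx=3.2,fy=3.2)]))
```

```text
pos [0.4536 0.3671 0.1384] jaw 1.58 j6 0.53 tilt [ 0.002  0.001 -1.   ] turn -0.0 shift cm [ 4.19  0.13 -0.27]
```

View pics/c14.png

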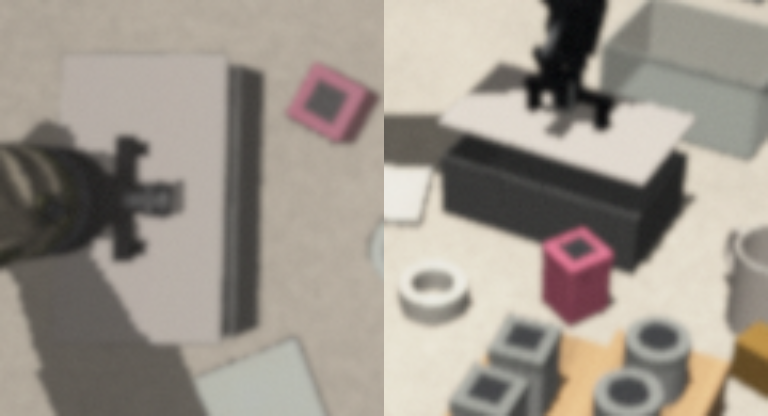

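Call:
servo_tool(
  moves=[
    [0, 0.13, -0.27, 0, 1],
    [1, 0, 0, 0, 1],
    [0.8, 0, 0, 0, 1],
    [0.6, 0, 0, 0, 1],
    [0.5, 0, 0, 0, 1],
    [0.4, 0, 0, 0, 1],
    [0, 0, 0, 0, 1],
    [0, 0, 0, 0, 1],
    [0, 0, 0, 0, 1],
    [0, 0, 0, 0, 1],
  ],
)

```text
clock: 57.95
tcp_pos: [0.4504, 0.3681, 0.1045]
orientation: [0.707, -0.003, 0.707, 0.003]
wrist_force: [0.0, -0.2, -3.2]
finger_gap: 0.0127
```

Run:
```python
from h import *
go(.4510,.3684,.0963,1.58)
p=optics.read_camera("top"); s=optics.read_camera("scene")
cv2.imwrite("pics/c15.png",np.hstack([cv2.resize(p["pixels"][160:290,70:190],None,fx=3.2,fy=3.2),cv2.resize(s["pixels"][80:210,230:350],None,fx=3.2,fy=3.2)]))
```

```text
pos [0.4504 0.3681 0.1045] jaw 1.58 j6 0.54 tilt [ 0.  0. -1.] turn 0.0 shift cm [0.82 0.03 0.06]
```

View pics/c15.png

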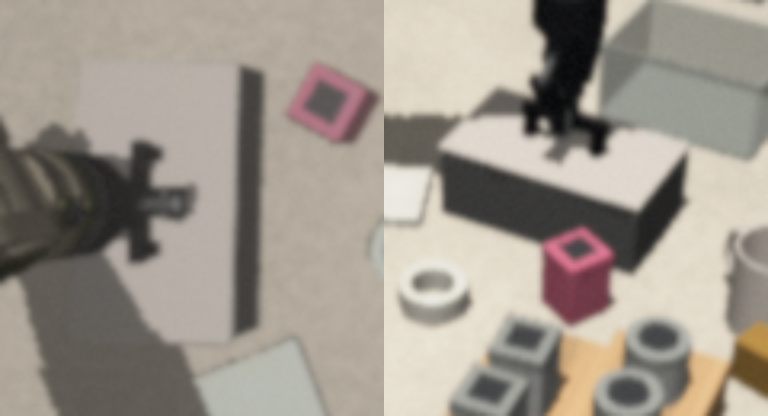

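Aligned and 8 mm up. I'll lower it the rest of the way and hold it there to read the force.

Call:
servo_tool(
  moves=[
    [0.2, 0, 0.06, 0, 1],
    [0.2, 0, 0, 0, 1],
    [0.2, 0, 0, 0, 1],
    [0.15, 0, 0, 0, 1],
    [0.1, 0, 0, 0, 1],
    [0, 0, 0, 0, 1],
    [0, 0, 0, 0, 1],
    [0, 0, 0, 0, 1],
    [0, 0, 0, 0, 1],
    [0, 0, 0, 0, 1],
  ],
)

```text
clock: 59.3
tcp_pos: [0.4508, 0.368, 0.0963]
orientation: [0.707, -0.003, 0.707, 0.003]
wrist_force: [-2.6, -1.8, 6.0]
finger_gap: 0.0124
```

Call:
servo_tool(
  moves=[
    [0, 0, 0, 0, -1],
    [0, 0, 0, 0, -1],
    [0, 0, 0, 0, -1],
    [0, 0, 0, 0, -1],
    [0, 0, 0, 0, -1],
    [-2, 0, 0, 0, -1],
    [-4, 0, 0, 0, -1],
    [-5, 0, 0, 0, -1],
    [-4, 0, 0, 0, -1],
    [0, -3, -3, 0, -1],
  ],
)

```text
clock: 60.55
tcp_pos: [0.4248, 0.3399, 0.2496]
orientation: [0.71, -0.002, 0.704, 0.005]
wrist_force: [0.8, -0.6, 0.1]
finger_gap: 0.0855
```

Call:
servo_tool(
  moves=[
    [0, -5, 0, 0, -1],
    [0, -5, 0, 0, -1],
    [0, -5, 0, 0, -1],
    [0, -5, 0, 0, -1],
    [0, -5, 0, 0, -1],
    [0, -5, 0, 0, -1],
    [0, -5, 0, 0, -1],
    [0, -5, 0, 0, -1],
    [0, -5, 0, 0, -1],
    [0, -5, 0, 0, -1],
  ],
)

```text
clock: 61.8
tcp_pos: [0.4256, -0.1639, 0.246]
orientation: [0.707, -0.003, 0.707, 0.003]
wrist_force: [1.0, 0.1, 0.1]
finger_gap: 0.0853
```

Run:
```python
from h import *
p=optics.read_camera("top"); s=optics.read_camera("scene")
cv2.imwrite("pics/top16.png",p["pixels"]);cv2.imwrite("pics/c16.png",cv2.resize(s["pixels"][90:290,200:400],None,fx=3,fy=3))
ob=[(q,masks("lid",q)[0][0]) for q in(p,s)]
for o in ob: print(fit("lid",[o],(.451,.369,0),.075))
print("both",fit("lid",ob,(.451,.369,0),.075), env.get_state()["clock"])
```

```text
(array([0.4518, 0.3684, 0.0026]), np.float64(0.96))
(array([0.447 , 0.3738, 0.0072]), np.float64(0.923))
both (array([0.4509, 0.3696, 0.0096]), np.float64(0.93)) 62.0
```

View pics/top16.png

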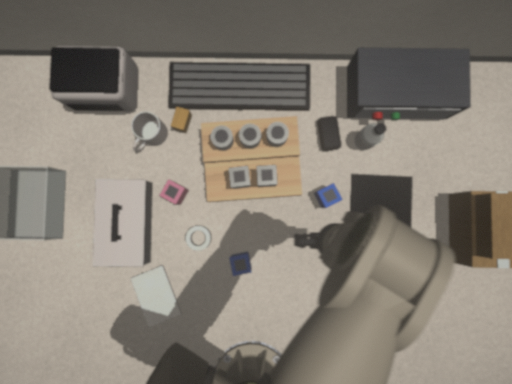

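View pics/c16.png

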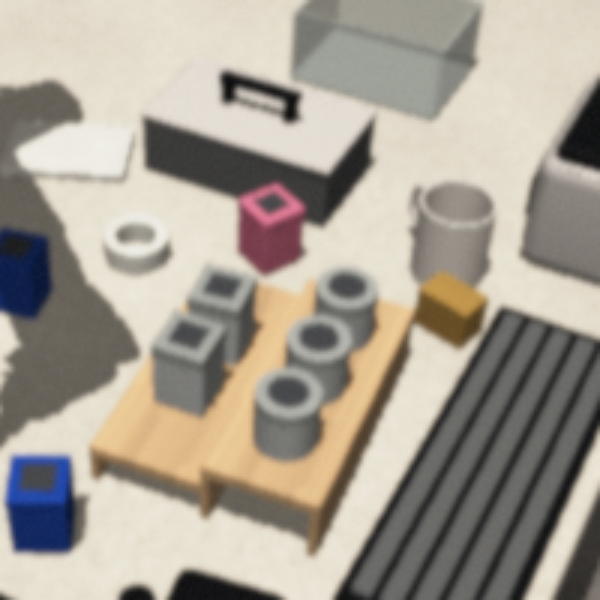

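The lid is fully down on the box at top (120,222), both rows stand upright, and the bystanders haven't moved. The arm is clear.

Run:
```python
from h import *
print(order.hand_in())
```

```text
the job is handed in; nothing more can be done
None
```

The job is done and handed in at about 62 s on the robot's clock, well inside the 210 s limit. I laid the lid flat on the mat and stood the three round tins on the rear step and the two grey square tins on the front step. Then I put the lid back on the empty box. The two blue and one pink look-alikes stayed where they were.

- **Tins:** Just before I refitted the lid, the camera put the round tins within about 5 mm of the rear midline and the square ones within about 2 mm of the front midline. Neighbours were 68–78 mm apart, centre to centre. The last pictures show both rows still upright, square and released.
- **Lid:** It settled to the height of a fully closed lid, with a light upward force on the tool. The final fit from both cameras, (0.451, 0.370), matches the closed pose measured at the start to within about 2 mm.
- **Disagreement:** The scene camera on its own placed the lid about 5 mm from where the top camera did. The same kind of offset was there at the start, so I put it down to calibration and network error.
- **Force reading:** Closing on the lid's handle on the mat gave a brief 22 N at the wrist, well below the 120 N limit.
- **Bystanders:** In the last pictures they look unmoved. I didn't measure their positions again.

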